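# Prime the pump until its indicator pin is out

## Robot

A 6-joint arm with a two-finger parallel gripper is mounted at the origin on a cart in front of the work surface, level with it; the furniture and walls round the work are solid. World frame = base frame: x ahead of the robot, y to its left, z up, the work surface at z = 0. Lengths are in mm, angles in rad, forces in N, time in s.
With the tool pointing down it reaches from about 350 to 875 mm from the base axis. Payload 4.2 kg.
Tool frame: the origin (TCP) lies between the finger pads; the fingertips stand 14 mm ahead of it and the grasp point (between the pads) lies 5 mm behind it; z points along the fingers, y is the line along which they close (so a half turn about z gives the same grasp; the last joint's range is limited). The gripper opens to 85 mm and grips with 20 to 120 N. Pads are 22 mm wide; open, the fingers measure 114 mm over their backs; the gripper's body (76 mm by 85 mm) begins 54 mm behind the grasp point. The pads swing forward as they close: fully open they stand 13 mm farther back than shut.
Start: joints at [1.448, 0.385, 0.008, 0, -1.194, -0.259], TCP at [232.837, 579.988, 245.312] pointing down, gripper open.
Joint ranges: [-3.14, 3.14], [-1.21, 2.06], [-1.07, 1.41], [-3.16, 2.05], [-2.99, -0.16], [-3.1, 3.1]. Speed limits (rad/s): [2.79, 2.79, 3.14, 3.14, 3.14, 3.14].

## Interface

Orientations are given as a unit quaternion [x, y, z, w].
In Python, from bench import * gives the robot as it stands.
- The arm moves only by the tool carry_out, never from a script. Its argument "motion" is a list of rows, each a list of 7 numbers: the turn, a rotation vector about the tool's x, y, z in rad, then the shift along the tool's x, y, z in mm, then the opening, from -1 (shut) to 1 (fully open), so that 0 is half open. A call has 1 to 5 rows; each row is the pose to reach, as a shift and turn from the pose commanded when the call began, along the tool's axes at that moment; what a row does not reach only later rows make up. A row lasts 1/8 s, in which the tool goes at most 62.5 mm and 10.7 degrees, less where a joint would pass 70% of its speed; a pose out of reach is approached as far as the arm can. A call with a gripper value outside its range is refused whole. The fingers move at their own pace and stop on an object; the grip force is fixed at half the most. Time passes only in rows, so rows that repeat a pose let the fingers close. It gives the time, the measured TCP pose, the force, the opening and the grip force at its end, in the units of the state.
- read_state(): the state, without advancing time (a new reading comes with each control period).
- get_image(name): name is "scene" or "top"; returns a dict with "color" (384x512x3 uint8, blue, green, red), "mtx" (3x3 intrinsics, pixels), "k1" (the pictures are not rectified: a ray, as slopes to the right and down, at radius r is drawn at 1 + k1 r^2 times it, then the intrinsics apply), "position" and "orientation" of the camera in the world. Camera axes: x right, y down, z forward; pixel columns grow to the right and rows downward; lengths in mm; the calibration is good to about 2 mm. A picture is of the moment at which its call begins. There is no depth.
- job_done(): hands the job in; it is judged then, once.
The state is a dict: "clock": time; "joints": joint angles; "joint_vel": joint speeds; "joint_efforts": joint torques, N m; "position": TCP position; "ee_rot": TCP orientation; "contact_force": force on the tool from outside, world axes, zero at the start; "wrist_torque": the same for the moment, N m; "gripper_width": finger opening in mm; "grasp_force": force on a finger pad.
Only numpy, scipy, OpenCV 4.12 (cv2) and the standard library are available. Lean on these libraries where they do the work, as an engineer would, in place of code of your own. Each camera call takes 0.05 s, during which the arm holds its last target. There are 200 camera calls.

## Task

Prime the hand pump with the blue plunger head: push its plunger down with your fingertips and let it spring back, again and again, until the orange indicator pin beside it stands fully out. Then take the hand away so that the plunger stands fully up. Do not touch the pin or the yellow pump, and leave everything else on the bench where it is.

Things in the scene. Friction and masses are not known exactly. Their poses are not given: they have to be found in the camera images.
- primer_blue: hand pump with blue plunger head, fixed to the bench. Base plate 80 (x) x 140 (y) x 12 mm; origin under its centre on the bench, z up. Grey barrel, 80 mm high, 56 mm wide, with the upright spring plunger at own (x, y) = (0, -30) mm; steel indicator housing, 60 mm high, 36 mm wide, with the pin at own (0, 40) mm. The one to prime
- primer_blue_head (a point): centre of the flat top face of the blue plunger head (mushroom head 36 mm diameter, 12 mm thick, flat top 30 mm across). 115 mm above the bench when up; moves straight down with the plunger, 93 mm at the bottom of its stroke
- primer_blue_plunger (a joint): travel of the blue plunger in m: 0 = fully up, 0.022 = fully down on its stop. A spring pushes it up (about 5 N at the top, 13 N at the bottom, plus under 1 N of drag) and returns it in about 0.3 s when released
- primer_blue_pin (a joint): how far the blue pump's indicator pin is out, in m: 0 = in (only 2.5 mm shows), 0.024 = fully out against its stop. Starts between 0 and 0.010. Each down stroke of the plunger raises it by 0.22 of the stroke (about 0.0048 for a full stroke); it stays where it is on the return stroke. Pumping on when it is out does no harm
- primer_blue_pin_tip (a point): centre of the top of the blue pump's indicator pin (13 mm diameter, orange, with a white band at its foot that shows only when the pin is fully out): 62.5 mm above the bench when in, 86.5 mm when fully out
- primer_yellow: hand pump with yellow plunger head, fixed to the bench. Base plate 80 (x) x 140 (y) x 12 mm; origin under its centre on the bench, z up. Grey barrel, 80 mm high, 56 mm wide, with the upright spring plunger at own (x, y) = (0, -30) mm; steel indicator housing, 60 mm high, 36 mm wide, with the pin at own (0, 40) mm. Stands left or right of the blue one; leave alone
- primer_yellow_plunger (a joint): travel of the yellow plunger in m: 0 = fully up, 0.022 = fully down; must stay up
- spare_bottle: loose white plastic sample bottle standing upright, 48 mm diameter, 112 mm high; origin under its centre; leave alone
- capped_bottle: another loose white capped sample bottle standing upright, 46 mm diameter, 120 mm high; origin under its centre; leave alone
- tape_roll: loose beige roll of tape lying flat, 68 mm diameter, 19 mm high; origin under its centre; leave alone
- lab_timer: loose white bench timer, 58 x 66 x 20 mm; origin under its centre; leave alone
- marker_pen: loose black marker pen lying along its own y, 15 x 128 x 15 mm; origin under its centre; leave alone
- forceps: loose steel forceps lying along its own y, 14 x 122 x 10 mm; origin under its centre; leave alone

How it is judged:
By the outcome, as a careful person would: the job done as asked, in the order asked, and still so for the second after the job is handed in, with the robot touching nothing.
It also fails if it takes over 54 s, if anything falls off the work surface, if the arm or the gripper's body presses on something with over 40 N, if the wrist force passes 120 N, or if a joint passes its speed limit or range.

## Working session

There is one attempt and no reset: what is moved stays moved. The work goes in short steps, Python scripts to look and compute and a tool call to move; the robot and the scene stay as the last step left them, time stands still between calls to the robot, and variables do not carry over. Pictures are saved under pics/ and viewed, at most 10 in all, crops included, and the job is handed in when it is done.

Besides the shell and the picture viewer there is one more tool, called after "Request:" as a command line: name --pt "numbers of a row" for each row, then --argument value for the rest. carry_out: Moves the arm, as the interface text tells. Its arguments: {"type":"object","properties":{"motion":{"type":"array"}},"required":["motion"]}

```bash
mkdir -p pics
cat > h.py <<'E'
from bench import *
import numpy as np, cv2
from scipy.spatial.transform import Rotation as R
def ray(im,u,v):
    K=np.array(im["mtx"]);d=np.array([(u-K[0,2])/K[0,0],(v-K[1,2])/K[1,1]]);s=d.copy()
    for _ in range(20): s=d/(1+im["k1"]*(s@s))
    return R.from_quat(im["orientation"]).apply([s[0],s[1],1])
def at_z(im,u,v,z):
    r=ray(im,u,v);p=np.array(im["position"]);return p+r*(z-p[2])/r[2]
def proj(im,P):
    c=R.from_quat(im["orientation"]).inv().apply(np.array(P)-im["position"]);s=c[:2]/c[2]
    s=s*(1+im["k1"]*(s@s));K=np.array(im["mtx"]);return K[0,0]*s[0]+K[0,2],K[1,1]*s[1]+K[1,2]
E
python3 - <<'E'
from h import *
import pickle
for n in("scene","top"):
    im=get_image(n);pickle.dump(im,open(n+".pkl","wb"));cv2.imwrite(f"pics/{n}0.png",cv2.resize(im["color"],(768,576),interpolation=cv2.INTER_CUBIC))
    print(n,im["position"],im["orientation"])
s=read_state();print(s["ee_rot"],s["position"],s["gripper_width"],R.from_quat(s["ee_rot"]).as_matrix().round(3))
E
```

```text
scene [-184.11748651 -797.25062747  878.99907732] [ 0.83123306 -0.36455954  0.1709064  -0.38332616]
top [ 242.1615117  -161.66159226 1354.21639755] [-0.68030333  0.72518695 -0.07582491  0.07444359]
[ 9.81821403e-01 -1.89804494e-01 -1.25908795e-04  9.85798420e-04] [232.67057983 579.54335112 244.31426192] 85.27133018632951 [[ 0.928 -0.373 -0.001]
 [-0.373 -0.928 -0.002]
 [ 0.     0.002 -1.   ]]
```

View pics/scene0.png

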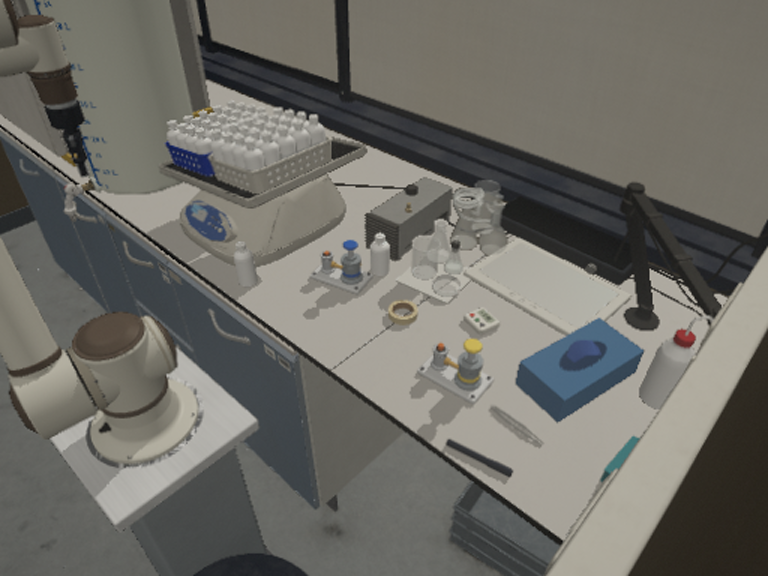

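View pics/top0.png

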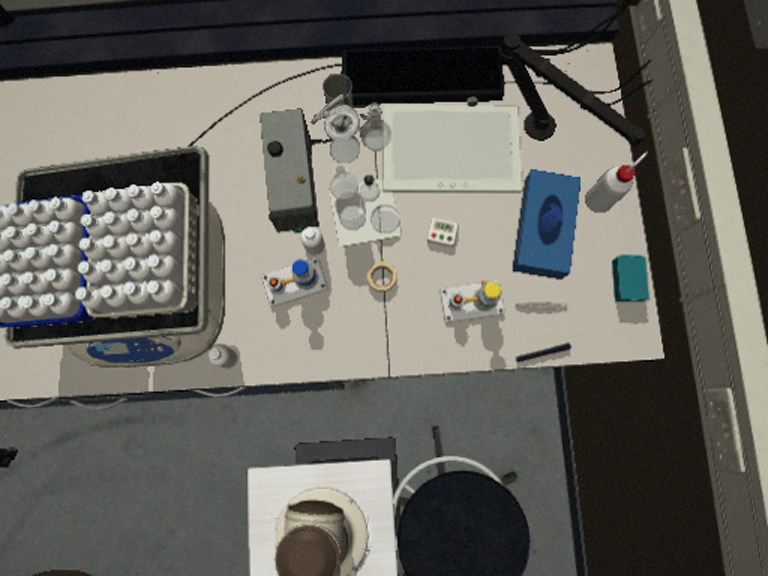

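The top view shows the blue head at about (302,268) and its pin at (275,283), with a bottle close by at (312,238). The yellow pump is at about (475,298). Next I'll look at enlarged crops.

Run:
```python
from h import *
import pickle
a=pickle.load(open("top.pkl","rb"));b=pickle.load(open("scene.pkl","rb"))
A=cv2.resize(a["color"][140:215,165:240],(600,600),interpolation=cv2.INTER_CUBIC)
B=cv2.resize(b["color"][150:200,200:267],(804,600),interpolation=cv2.INTER_CUBIC)[:,:800]
cv2.imwrite("pics/ca.png",A);cv2.imwrite("pics/cb.png",B)
for im in(a,b):
    hsv=cv2.cvtColor(im["color"],cv2.COLOR_BGR2HSV)
    m=cv2.inRange(hsv,(100,130,40),(125,255,255))
    n,l,st,c=cv2.connectedComponentsWithStats(m)
    for i in range(1,n):
        if 30<st[i,4]: print(st[i],c[i],at_z(im,*c[i],115).round(1))
```

```text
[ 342  113   45   73 2397] [365.38005841 149.46850229] [ 633.8 -539.2  115. ]
[ 40 130  20  13  53] [ 52.33962264 134.45283019] [756.6 507.1 115. ]
[195 173  11  11  85] [199.63529412 177.91764706] [571.9  11.7 115. ]
[  0 201  62  17 241] [ 34.63900415 212.95020747] [490.  552.4 115. ]
[ 59 226  56  15 407] [ 88.75184275 234.52579853] [409.1 371.8 115. ]
[111  95  32  22 280] [127.19285714 106.575     ] [556.8 663.3 115. ]
[229 160   9   6  38] [233.         162.76315789] [569.5   5.7 115. ]
```

View pics/ca.png

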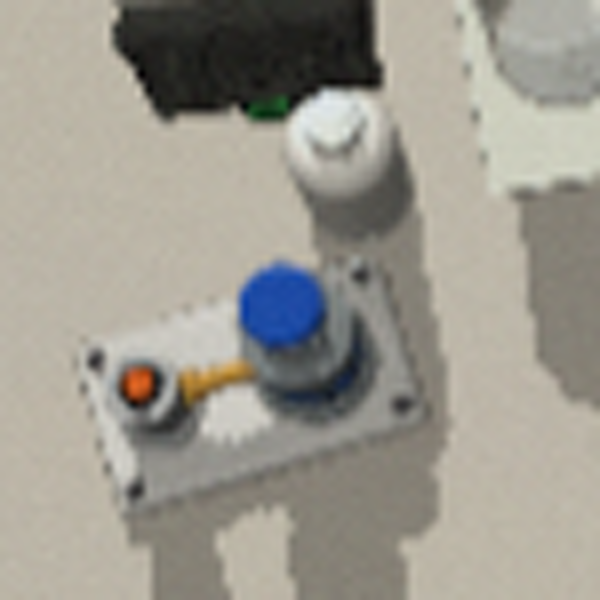

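View pics/cb.png

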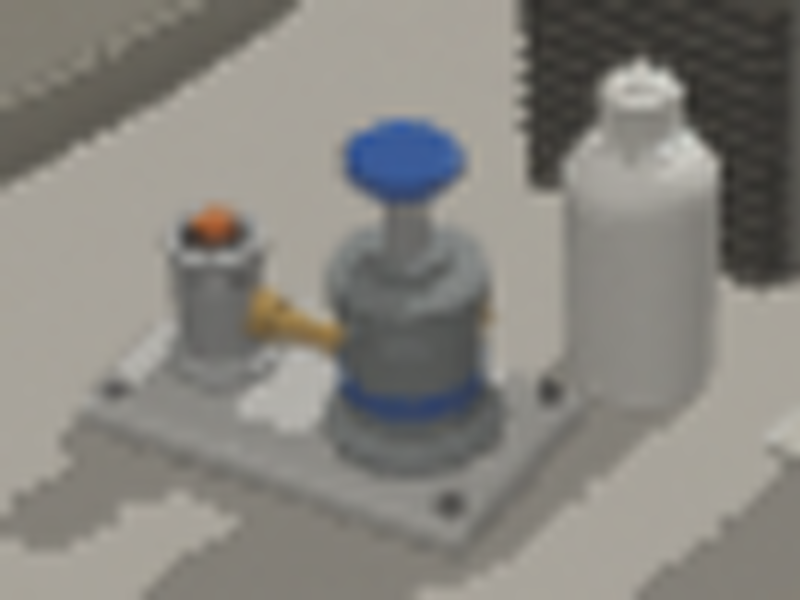

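Run:
```python
from h import *
import pickle
a=pickle.load(open("top.pkl","rb"));b=pickle.load(open("scene.pkl","rb"))
f=lambda x,y:(165+x/8-.5,140+y/8-.5)
g=lambda x,y:(200+x/12-.5,150+y/12-.5)
def tri(u,v):
    r1=ray(a,*u);r2=ray(b,*v);p1=np.array(a["position"]);p2=np.array(b["position"])
    s=np.linalg.lstsq(np.c_[r1,-r2],p2-p1,rcond=None)[0];q=p1+s[0]*r1;w=p2+s[1]*r2;return ((q+w)/2).round(1),np.linalg.norm(q-w).round(1)
H=tri(f(283,305),g(405,158));P=tri(f(139,385),g(213,222));print("head",H,"pin",P)
print(at_z(a,*f(283,305),115),at_z(b,*g(405,158),115))
C=np.array([at_z(a,*f(*c),12)[:2] for c in[(85,347),(130,512),(430,410),(370,255)]]);print(C.round(1))
print([np.linalg.norm(C[i]-C[i-1]).round(1) for i in range(4)])
c=C.mean(0);ax=(C[0]+C[1]-C[2]-C[3])/2;ax/=np.linalg.norm(ax);print("c",c,"axis",ax,"head pred",c-30*ax,"pin pred",c+40*ax)
print("bottle",tri(f(335,125),g(642,85)))
T=R.from_quat(read_state()["ee_rot"]).as_matrix();y=-ax
ty=T[:2,1];print("turn world deg",np.degrees(np.arctan2(ty[0]*y[1]-ty[1]*y[0],ty@y)))
print(read_state()["clock"], [proj(b,[571,10,z]) for z in(115,)])
```

```text
head (array([574.7,  11.1, 110. ]), np.float64(1.5)) pin (array([556.5,  79.6,  63. ]), np.float64(1.7))
[572.80945206  10.87049241 115.        ] [570.5115436   5.5146706 115.       ]
[[586.9 113.1]
 [511.7  94.9]
 [548.7 -37.6]
 [620.6 -14. ]]
[np.float64(131.5), np.float64(77.4), np.float64(137.5), np.float64(75.7)]
c [566.96973321  39.08299999] axis [-0.26291752  0.96481831] head pred [574.85725875  10.13845057] pin pred [556.45303249  77.67573254]
bottle (array([651. , -13.2, 109.4]), np.float64(2.8))
turn world deg 37.12601596257425
0.1 [(np.float64(232.45837649477073), np.float64(162.11638694471114))]
```

Run:
```python
from h import *
import pickle
a=pickle.load(open("top.pkl","rb"));b=pickle.load(open("scene.pkl","rb"))
k=lambda u,v:((u+.5)/1.5-.5,(v+.5)/1.5-.5)
print("edge",at_z(a,*k(390,378),0),at_z(a,*k(100,395),0),"front-bottle",at_z(a,*k(222,352),100),"shaker low front",at_z(a,*k(90,362),60),at_z(a,*k(222,290),60))
def tri(u,v):
    r1=ray(a,*u);r2=ray(b,*v);p1=np.array(a["position"]);p2=np.array(b["position"])
    s=np.linalg.lstsq(np.c_[r1,-r2],p2-p1,rcond=None)[0];return (p1+s[0]*r1).round(),(p2+s[1]*r2).round()
print("tray corner near",tri(k(203,330),k(228,190)),"far",tri(k(205,150),k(364,150)))
```

```text
edge [ 328.61775136 -169.25121948    0.        ] [330.2485588 496.9082895   0.       ] front-bottle [399.53715173 186.27365966 100.        ] shaker low front [400.14956729 492.8287544   60.        ] [544.74625371 196.59662548  60.        ]
tray corner near (array([423., 177., 261.]), array([390., 197., 262.])) far (array([815., 191., 209.]), array([813., 193., 209.]))
```

Request:
carry_out --pt "0 0 0 15 60 -10 -1" --pt "0 0 0 30 120 -20 -1" --pt "0 0 0 45 180 -30 -1" --pt "0 0 0 58 235 -35 -1" --pt "0 0 0 62 255 -40 -1"

```text
clock: 0.72
position: [194.9, 317.0, 285.3]
ee_rot: [0.982, -0.19, -0.0, -0.0]
contact_force: [0.3, 1.0, -0.4]
gripper_width: 0.2
grasp_force: 0.0
```

Request:
carry_out --pt "0 0 -0.13 55 16 0 -1" --pt "0 0 -0.26 112 38 0 -1" --pt "0 0 -0.39 163 69 0 -1" --pt "0 0 -0.52 206 111 0 -1" --pt "0 0 -0.648 243 156 0 -1"

```text
clock: 1.35
position: [358.2, 99.5, 285.1]
ee_rot: [0.992, 0.127, -0.0, 0.0]
contact_force: [1.3, 0.5, 0.3]
gripper_width: 0.2
grasp_force: 0.0
```

Request:
carry_out --pt "0 0 0 -16 58 0 -1" --pt "0 0 0 28 85 0 -1" --pt "0 0 0 80 100 30 -1" --pt "0 0 0 132 114 60 -1" --pt "0 0 0 183.5 127.5 90 -1"

```text
clock: 1.98
position: [568.7, 22.5, 193.9]
ee_rot: [0.992, 0.124, -0.0, 0.0]
contact_force: [0.7, 0.7, 1.0]
gripper_width: 0.1
grasp_force: 0.0
```

Request:
carry_out --pt "0 0 0 0 0 20 -1" --pt "0 0 0 0 0 40 -1" --pt "0 0 0 0 0 40 -1"

```text
clock: 2.35
position: [565.8, 22.6, 153.2]
ee_rot: [0.992, 0.124, -0.003, 0.0]
contact_force: [0.2, 0.1, 0.4]
gripper_width: -0.1
grasp_force: 0.0
```

Run:
```python
from h import *
b=get_image("scene");a=get_image("top");s=read_state();print(s["position"],s["ee_rot"],s["contact_force"])
A=cv2.resize(a["color"][135:215,160:240],(400,400),interpolation=cv2.INTER_CUBIC)
B=cv2.resize(b["color"][135:200,200:265],(400,400),interpolation=cv2.INTER_CUBIC)
cv2.imwrite("pics/c2.png",np.hstack([A,B]))
```

```text
[567.34813955  22.96152327 155.75760372] [9.92215256e-01 1.24534443e-01 1.96402243e-04 1.40702426e-04] [ 0.20394496 -0.8027708   0.96672529]
```

View pics/c2.png

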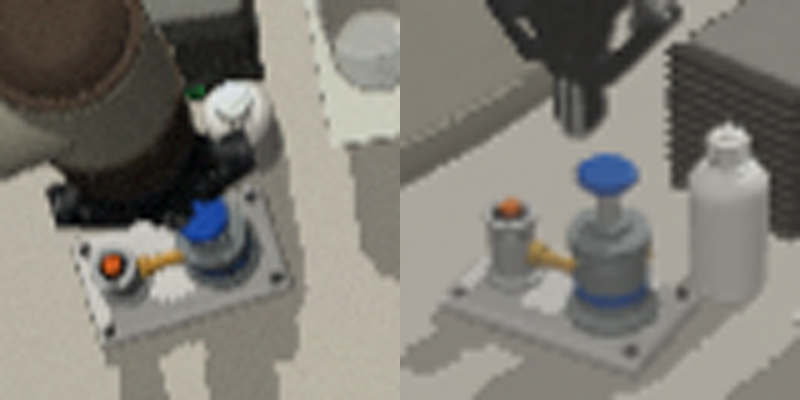

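The gripper is about 14 mm short along the tool's y axis, and everything on the bench is undisturbed: head at (608,172) and pin at (510,208) in the right crop. I'll correct that and go down to just above the head.

Request:
carry_out --pt "0 0 0 2.5 15 0 -1" --pt "0 0 0 2.5 15 20 -1" --pt "0 0 0 2.5 15 20 -1" --pt "0 0 0 2.5 15 20 -1"

```text
clock: 2.95
position: [573.9, 8.8, 136.4]
ee_rot: [0.992, 0.124, 0.001, 0.0]
contact_force: [-0.2, 0.1, 0.1]
gripper_width: 0.3
grasp_force: 0.0
```

Run:
```python
from h import *
b=get_image("scene");a=get_image("top");s=read_state();print(s["position"],s["ee_rot"],s["contact_force"])
A=cv2.resize(a["color"][135:215,160:240],(400,400),interpolation=cv2.INTER_CUBIC)
B=cv2.resize(b["color"][135:200,200:265],(400,400),interpolation=cv2.INTER_CUBIC)
cv2.imwrite("pics/c3.png",np.hstack([A,B]))
```

```text
[573.88661588   9.01574501 136.41526221] [ 9.92220158e-01  1.24491688e-01  9.88201446e-04 -2.10842711e-05] [-0.48643218 -0.08150573  0.02382504]
```

View pics/c3.png

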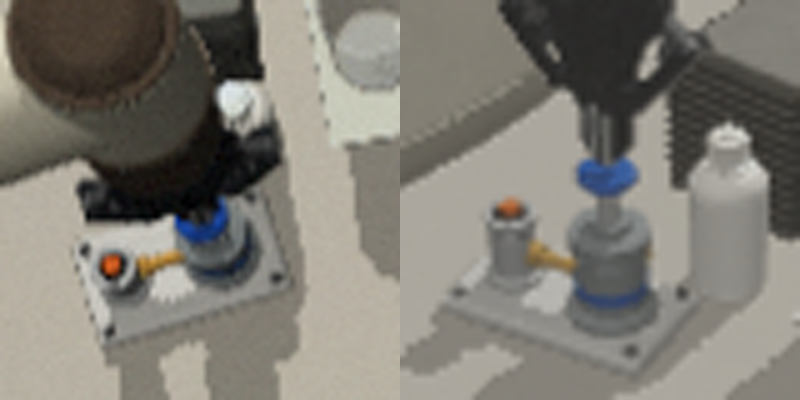

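The fingertips now sit over the middle of the head. I'll make a first careful stroke, with contact expected near TCP z 129 and the stop near 107.

Request:
carry_out --pt "0 0 0 0 0 10 -1" --pt "0 0 0 0 0 20 -1" --pt "0 0 0 0 0 26 -1" --pt "0 0 0 0 0 29 -1" --pt "0 0 0 0 0 29 -1"

```text
clock: 3.68
position: [574.6, 9.3, 108.3]
ee_rot: [0.992, 0.125, 0.002, 0.0]
contact_force: [-2.2, 1.8, 11.8]
gripper_width: 0.0
grasp_force: 5.6
```

That gave 11.8 N, so it's near the bottom. Now repeated strokes, each releasing fully.

Request:
carry_out --pt "0 0 0 0 0 -27 -1" --pt "0 0 0 0 0 -27 -1" --pt "0 0 0 0 0 -27 -1" --pt "0 0 0 0 0 1.5 -1" --pt "0 0 0 0 0 1.5 -1"

```text
clock: 4.3
position: [574.8, 9.2, 107.1]
ee_rot: [0.992, 0.125, 0.002, 0.001]
contact_force: [-2.9, 0.8, 16.1]
gripper_width: 0.3
grasp_force: 8.1
```

Request:
carry_out --pt "0 0 0 0 0 -28 -1" --pt "0 0 0 0 0 -28 -1" --pt "0 0 0 0 0 -28 -1" --pt "0 0 0 0 0 0 -1" --pt "0 0 0 0 0 0 -1"

```text
clock: 4.92
position: [574.3, 9.0, 107.0]
ee_rot: [0.992, 0.125, 0.001, 0.001]
contact_force: [-3.8, 0.6, 16.7]
gripper_width: -0.0
grasp_force: 8.4
```

Request:
carry_out --pt "0 0 0 0 0 -28 -1" --pt "0 0 0 0 0 -28 -1" --pt "0 0 0 0 0 -28 -1" --pt "0 0 0 0 0 0 -1" --pt "0 0 0 0 0 0 -1"

```text
clock: 5.55
position: [574.1, 9.0, 107.0]
ee_rot: [0.992, 0.125, 0.001, 0.001]
contact_force: [-4.2, 0.8, 17.7]
gripper_width: 0.1
grasp_force: 8.6
```

Request:
carry_out --pt "0 0 0 0 0 -28 -1" --pt "0 0 0 0 0 -28 -1" --pt "0 0 0 0 0 -28 -1" --pt "0 0 0 0 0 0 -1" --pt "0 0 0 0 0 0 -1"

```text
clock: 6.18
position: [574.1, 8.9, 107.0]
ee_rot: [0.992, 0.125, 0.001, 0.001]
contact_force: [-3.3, -0.9, 17.6]
gripper_width: 0.3
grasp_force: 8.7
```

Run:
```python
from h import *
b=get_image("scene");a=get_image("top");s=read_state();print(s["clock"],s["position"],s["contact_force"])
A=cv2.resize(a["color"][135:215,160:240],(400,400),interpolation=cv2.INTER_CUBIC)
B=cv2.resize(b["color"][150:190,200:240],(400,400),interpolation=cv2.INTER_CUBIC)
cv2.imwrite("pics/c4.png",np.hstack([A,B]))
```

```text
6.275 [574.02171576   8.926334   107.01412707] [-3.14391061  0.65843625 17.03362156]
```

View pics/c4.png

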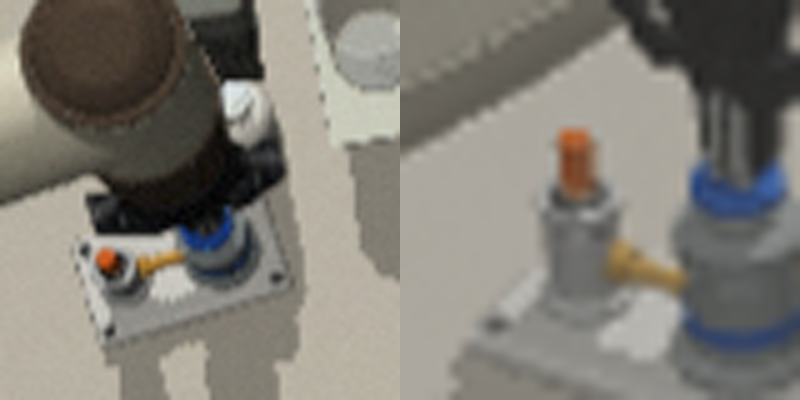

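The pin in the right crop now reaches from (575,135) to (575,195), well out, but no white band shows yet. I'll pump on, since extra strokes do no harm.

Request:
carry_out --pt "0 0 0 0 0 -28 -1" --pt "0 0 0 0 0 -28 -1" --pt "0 0 0 0 0 -28 -1" --pt "0 0 0 0 0 0 -1" --pt "0 0 0 0 0 0 -1"

```text
clock: 6.9
position: [574.1, 9.0, 107.0]
ee_rot: [0.992, 0.125, 0.001, 0.001]
contact_force: [-3.6, 0.5, 17.7]
gripper_width: -0.1
grasp_force: 8.7
```

Request:
carry_out --pt "0 0 0 0 0 -28 -1" --pt "0 0 0 0 0 -28 -1" --pt "0 0 0 0 0 -28 -1" --pt "0 0 0 0 0 0 -1" --pt "0 0 0 0 0 0 -1"

```text
clock: 7.52
position: [574.0, 8.9, 107.0]
ee_rot: [0.992, 0.125, 0.001, 0.001]
contact_force: [-4.9, 0.1, 18.3]
gripper_width: -0.1
grasp_force: 8.7
```

Request:
carry_out --pt "0 0 0 0 0 -28 -1" --pt "0 0 0 0 0 -28 -1" --pt "0 0 0 0 0 -28 -1" --pt "0 0 0 0 0 0 -1" --pt "0 0 0 0 0 0 -1"

```text
clock: 8.15
position: [574.1, 9.0, 107.0]
ee_rot: [0.992, 0.125, 0.001, 0.001]
contact_force: [-4.1, 1.1, 17.6]
gripper_width: -0.0
grasp_force: 8.7
```

Request:
carry_out --pt "0 0 0 0 0 -40 -1" --pt "0 0 0 0 0 -80 -1" --pt "0 0 0 0 0 -90 -1" --pt "0 0 0 0 0 -90 -1"

```text
clock: 8.65
position: [572.6, 9.0, 193.7]
ee_rot: [0.992, 0.124, -0.001, -0.0]
contact_force: [-0.7, -0.3, -0.0]
gripper_width: -0.3
grasp_force: 0.0
```

Run:
```python
from h import *
b=get_image("scene");a=get_image("top");s=read_state();print(s["clock"],s["position"],s["contact_force"])
A=cv2.resize(a["color"][135:215,160:240],(400,400),interpolation=cv2.INTER_CUBIC)
B=cv2.resize(b["color"][150:190,200:240],(400,400),interpolation=cv2.INTER_CUBIC)
cv2.imwrite("pics/c5.png",np.hstack([A,B]))
```

```text
8.75 [572.02992765   8.82928179 192.52210867] [-0.09198888  0.15719769 -0.3161754 ]
```

View pics/c5.png

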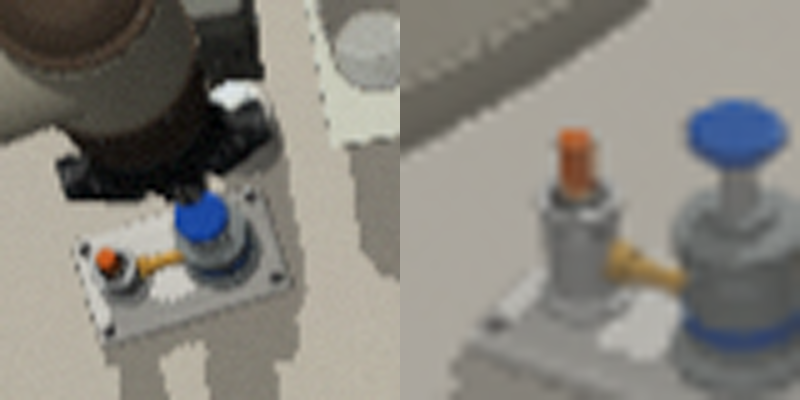

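The head is fully up and the pin is unchanged from the last picture, with its top at (575,135). I'll check its height against 86.5 mm.

Run:
```python
from h import *
b=get_image("scene");h=cv2.cvtColor(b["color"],cv2.COLOR_BGR2HSV)[155:175,210:226]
m=cv2.inRange(h,(3,130,90),(18,255,255));v,u=np.nonzero(m);print("rows",155+v.min(),155+v.max(),"cols",210+u.min(),210+u.max())
for z in(60,62.5,70,82,86.5): print(z,proj(b,[556,78.5,z]))
print(b["color"][160:174,215:220].tolist())
```

```text
rows 163 168 cols 216 218
60 (np.float64(217.1818994366083), np.float64(168.861977652981))
62.5 (np.float64(217.1388946212353), np.float64(168.31361450762253))
70 (np.float64(217.00933294365439), np.float64(166.6609780638194))
82 (np.float64(216.8003124852804), np.float64(163.99299241341507))
86.5 (np.float64(216.7213784503133), np.float64(162.98487907021524))
[[[157, 167, 171], [158, 167, 171], [157, 166, 171], [157, 167, 171], [157, 167, 171]], [[157, 167, 171], [157, 167, 171], [158, 166, 171], [158, 167, 171], [158, 166, 171]], [[156, 165, 170], [151, 162, 173], [151, 162, 172], [152, 162, 172], [157, 166, 171]], [[147, 158, 169], [61, 106, 180], [61, 105, 179], [82, 115, 177], [152, 162, 168]], [[126, 137, 150], [55, 90, 152], [57, 97, 164], [63, 95, 153], [110, 127, 147]], [[151, 160, 166], [46, 71, 121], [47, 73, 123], [57, 81, 124], [111, 131, 153]], [[150, 160, 166], [48, 73, 125], [46, 72, 123], [56, 79, 122], [111, 129, 150]], [[144, 152, 158], [50, 76, 124], [47, 73, 123], [56, 79, 122], [107, 123, 143]], [[121, 124, 128], [67, 90, 124], [50, 76, 123], [53, 77, 118], [72, 83, 105]], [[73, 76, 79], [76, 90, 106], [69, 92, 125], [85, 104, 125], [85, 94, 100]], [[84, 87, 87], [70, 74, 75], [82, 88, 89], [94, 98, 99], [89, 91, 92]], [[121, 123, 123], [114, 116, 116], [110, 113, 113], [154, 156, 157], [151, 153, 153]], [[102, 104, 104], [103, 105, 106], [105, 107, 108], [107, 109, 109], [102, 105, 105]], [[95, 98, 97], [98, 100, 100], [113, 115, 115], [112, 114, 115], [89, 91, 91]]]
```

Run:
```python
from h import *
p,q=[cv2.imread(f"pics/c{i}.png")[110:210,530:620].astype(int) for i in(4,5)]
print("max diff",abs(p-q).max(),"mean",abs(p-q).mean())
print(read_state()["contact_force"]);print(job_done())
```

```text
max diff 4 mean 0.7683703703703704
[0.88111766 0.42807956 0.03645972]
the job is handed in; nothing more can be done
None
```

I pumped the blue hand pump eight times, lifted the hand about 80 mm clear, and handed the job in; the pin measures about 85 mm high (fully out is 86.5 mm) and did not move over the last three strokes, so I take it to be on its stop, though I couldn't make out the white band; the plunger stands fully up and nothing else was touched.

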